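# Run a long strip from the tape machine

### The arm

A 6-joint arm with a two-finger parallel gripper is mounted at the origin on the work surface. World frame = base frame: x ahead of the robot, y to its left, z up, the work surface at z = 0. Lengths are in m, angles in rad, forces in N, time in s.
With the tool pointing down it reaches from about 0.35 to 0.975 m from the base axis. Payload 4.9 kg.
Tool frame: the origin (TCP) lies at the very end of the fingers, on their centre line; the grasp point (between the pads) lies 19 mm behind it (ctrl.grasp_offset is the distance from the TCP to the grasp point, in m); y points along the fingers, z is the direction in which the jaws open and shut, and the axes are right-handed (so a half turn about y gives the same grasp; the last joint's range is limited). The gripper opens to 85 mm and grips with 20 to 120 N. Pads are 22 mm wide; open, the fingers measure 114 mm over their backs; the gripper's body (76 mm by 85 mm) begins 54 mm behind the grasp point. The pads swing forward as they close: fully open they stand 13 mm farther back than shut.
Start: joints at [-1.466, 0.053, 1.613, -0, 1.476, -0.119], TCP at [0.139, -0.609, 0.231] pointing down, gripper open.
Joint ranges: [-3.01, 3.01], [-1.01, 2.22], [0.06, 2.58], [-1.02, 4.17], [0.09, 2.62], [-3.14, 3.14]. Speed limits (rad/s): [2.57, 2.57, 3.14, 3.14, 3.14, 3.14].

### API

Orientations are given as a rotation vector (axis times angle).
In Python, from station import ctrl, eyes, finish_job, find_in, regions_of, pinpoint gives the robot as it stands.
- The arm moves only by the tool play_rows, never from a script. Its argument "moves" is a list of rows, each an object of numbers: "x", "y", "z": the shift along the world's x, y, z in cm; "turn": the turn about the world's z in degrees; "jaw": the finger opening in cm, from 0 to 8.54. A call has 1 to 8 rows; each row shifts and turns the commanded pose from where the row before left it; what a row does not reach is not made up. A row lasts 1/12 s, in which the tool goes at most 41.7 mm and 7.16 degrees, less where a joint would pass 70% of its speed; a pose out of reach is approached as far as the arm can. A call is refused whole if a number of a shift passes 4.17 or a number of a turn 7.16, either way. A call with a gripper value outside its range is refused whole. The fingers move at their own pace and stop on an object; "squeeze" is the grip in N (left out, the last holds). Time passes only in rows, so rows that do not move let the fingers close. It gives the time, the measured TCP pose, the force and the opening at its end, in the units of the state.
- ctrl.get_obs(): the state, without advancing time (a new reading comes with each control period).
- eyes.get_image(name): name is "side" or "top"; returns a dict with "img" (400x640x3 uint8, red, green, blue), "camera_matrix" (3x3 intrinsics, pixels), "cam_to_world" (4x4, takes a point from camera to world coordinates). Camera axes: x right, y up, looking along -z (the intrinsics and any distortion apply to the point x, -y, -z); pixel columns grow to the right and rows downward; lengths in m; the calibration is good to about 2 mm. A picture is of the moment at which its call begins. There is no depth.
- finish_job(): hands the job in, once; it reports no verdict.
Trained networks look in the newest picture that a camera, given by its name, has taken for a name from the list of things; names that differ only in an ending like _2 or _b are one class to them, and where a whole thing is asked for, a point or a joint stands for the part that bears it (a point fixed in the world has none). Each returns a list of dicts, best first, with "score" (0 to 1); they miss things now and then, are a little off and sometimes report something else, mostly with a low value. They report only what shows in the picture. A call takes as long as a camera call. They do not tell look-alikes from the thing itself.
- find_in(camera, query): "point" ([column, row] in pixels, amid what is visible of it).
- regions_of(camera, query): "pixels" (400x640 bool, what is visible of it) and "point" ([column, row] in pixels, amid what is visible of it).
- pinpoint(camera, query): "point" ([column, row] in pixels: a listed point, or the origin of a listed thing).
The state is a dict: "t": time; "q": joint angles; "dq": joint speeds; "effort": joint torques, N m; "tool_pos": TCP position; "tool_rot": TCP orientation; "contact_force": force on the tool from outside, world axes, zero at the start; "wrist_torque": the same for the moment, N m; "opening": finger opening in m.
Only numpy, scipy, OpenCV 4.12 (cv2) and the standard library are available. Lean on these libraries where they do the work, as an engineer would, in place of code of your own. Each camera call takes 0.05 s, during which the arm holds its last target.

### The job

Get the packing-tape machine to feed a long strip: first switch it on by pressing the raised half of the rocker on its deck fully down, then press the longest of its three bar keys fully down so that it stays down, then press the round button of the separate switch box fully down for a moment and let it come up again. Work in exactly this order and only press: leave the two shorter keys up, do not lift, drag or tip the switch box, and leave everything else on the table where it is.

Things in the scene. Friction and masses are not known exactly. Their poses are not given: they have to be found in the camera images.
- machine: Grey tape machine fixed to the table. Origin on the table under it; x from its control deck (robot side) to its roll housing. Deck: 290 mm wide (y), x -160 to -10 mm, top 50 mm above the table. Housing: x -10 to 160 mm, 85 mm high, tape roll on it up to 160 mm high from x = 40 mm. Four white controls, three bar keys and a rocker, stand at x = -100, y = -96, -32, 32, 96 mm, in any order.
- power_pad (a point): Point on the top face of the rocker half nearer the robot, 27 mm from the hinge line: 10 mm above the hinge line at the start, level with it (62 mm above the table) when fully pressed. Press straight down here. The rocker is a white V-shaped paddle, 34 mm wide, 72 mm long along the deck's depth, on a black 90 x 48 mm plate; its hinge runs across the deck. Frame tilts with the paddle.
- power (a joint): Rocker angle: near 0 = off (robot-side half raised), 0.4 rad = on (robot-side half fully down). It stays where it is left, held by friction (under 3 N at the pad).
- long_top (a point): Centre of the top face of the longest bar key: white plastic, 60 mm long (along the deck's depth, this frame's x) and 22 mm wide, standing 16 mm above the deck when up. This is the key to press. The key goes straight down; top 66 mm above the table when up, 58 mm when down.
- long_key (a joint): Depth of the longest key: about 0 = up, 0.008 m = fully down. Takes about 3 N (friction) to move and stays where it is left.
- medium_top (a point): Centre of the top face of the middle bar key: white plastic, 36 mm long (along the deck's depth, this frame's x) and 22 mm wide, standing 16 mm above the deck when up. Not to be pressed.
- medium_key (a joint): Depth of the middle key, about 0 = up, 0.008 m = down; stays where it is left.
- short_top (a point): Centre of the top face of the shortest bar key: white plastic, 18 mm long (along the deck's depth, this frame's x) and 22 mm wide, standing 16 mm above the deck when up. Not to be pressed.
- short_key (a joint): Depth of the shortest key, about 0 = up, 0.008 m = down; stays where it is left.
- switch_box: Loose grey switch box on rubber feet, 110 mm (its x) by 90 mm, 42 mm high, about 0.9 kg, standing to the left or right of the machine. Origin at the centre of its underside. It carries the round button in the middle of its top. It must stay where it is.
- feed_top (a point): Centre of the top of the round white push button on the switch box (48 mm across, in a black collar). It moves straight down.
- feed (a joint): Depth of the round button: 0 = up, 0.008 m = fully down, which takes 4.5 N; a spring lifts it again.
- tape_dispenser: Bystander: blue hand tape dispenser with a roll, 150 x 62 mm, 98 mm high, on the other side of the machine from the switch box. Origin: centre of underside.
- tape_roll: Bystander: roll of brown tape lying flat in front of the machine, 90 mm across, 48 mm high. Origin: centre of underside.
- spare_roll: Bystander: second such roll, right of the machine's housing. Origin: centre of underside.
- pen_pot: Bystander: clear pot of pens, 68 mm across, about 155 mm high with the pens, left of the machine's housing. Origin: centre of underside.
- cutter: Bystander: flat grey box cutter, 150 x 19 x 11 mm, near the robot on the right. Origin: centre of underside.
- stapler: Bystander: stapler, 130 x 32 mm, about 58 mm high, near the robot on the left. Origin: centre of underside.
- small_carton: Bystander: small carton, 120 x 100 x 60 mm, on the right. Origin: centre of underside.
There are look-alikes about, which are no part of the job. What is shaped like the switch_box but red is not meant.

How it is judged:
By the outcome, as a careful person would: the job done as asked, in the order asked, and still so for the second after the job is handed in, with the robot touching nothing.
It also fails if it takes over 45 s, if anything falls off the work surface, if the arm or the gripper's body presses on something with over 40 N, if the wrist force passes 120 N, or if a joint passes its speed limit or range.

## Working session

There is one attempt and no reset: what is moved stays moved. The work goes in short steps, Python scripts to look and compute and a tool call to move; the robot and the scene stay as the last step left them, time stands still between calls to the robot, and variables do not carry over. Pictures are saved under pics/ and viewed, and the job is handed in when it is done.

Besides the shell and the picture viewer there is one more tool, called after "Request:" as a command line: name --argument value ..., lists and objects as JSON in quotes. play_rows: Moves the arm, as the interface text tells. Its arguments: {"type":"object","properties":{"moves":{"type":"array"},"squeeze":{"type":"number"}},"required":["moves"]}

```bash
mkdir -p pics; ls; cat > h.py <<'E'
import numpy as np,cv2
from station import ctrl,eyes,finish_job,find_in,regions_of,pinpoint
def ray(im,p):
    K=np.array(im["camera_matrix"]);T=np.array(im["cam_to_world"])
    d=np.linalg.inv(K)@[p[0],p[1],1]; d=np.array([d[0],-d[1],-d[2]])
    return T[:3,3],T[:3,:3]@d
def atz(im,p,z):
    o,d=ray(im,p); return o+d*(z-o[2])/d[2]
def proj(im,P):
    K=np.array(im["camera_matrix"]);T=np.array(im["cam_to_world"])
    c=T[:3,:3].T@(np.array(P)-T[:3,3]); u=K@[c[0],-c[1],-c[2]]; return u[:2]/u[2]
E
python3 - <<'E'
from h import *
for n in("top","side"):
    im=eyes.get_image(n); cv2.imwrite(f"pics/{n}0.png",im["img"][:,:,::-1])
    print(n,[k for k in im],np.round(im["cam_to_world"],3).tolist(),np.round(im["camera_matrix"],1).tolist())
    for q,z in(("machine",0),("power_pad",.072),("long_top",.066),("medium_top",.066),("short_top",.066),("feed_top",.05),("switch_box",0)):
        for r in pinpoint(n,q)[:3]: print(q,round(r["score"],2),np.round(r["point"],1),np.round(atz(im,r["point"],z),3))
print(ctrl.get_obs())
E
```

```text
pics
top ['img', 'camera_matrix', 'cam_to_world'] [[-0.03, 0.983, -0.181, 0.297], [-0.999, -0.031, -0.006, -0.079], [-0.012, 0.181, 0.983, 1.193], [0.0, 0.0, 0.0, 1.0]] [[447.6, 0.0, 327.4], [0.0, 447.6, 202.6], [0.0, 0.0, 1.0]]
machine 0.86 [303.3 140.1] [ 0.696 -0.01   0.   ]
power_pad 0.53 [255.5 176. ] [0.579 0.112 0.072]
long_top 0.59 [332.8 177.6] [ 0.57  -0.088  0.066]
medium_top 0.58 [311.2 172.6] [ 0.585 -0.032  0.066]
short_top 0.58 [284.3 169.3] [0.596 0.038 0.066]
short_top 0.27 [415.2 187.4] [ 0.537 -0.298  0.066]
feed_top 0.7 [422.2 184.4] [ 0.548 -0.32   0.05 ]
feed_top 0.59 [346.4 258.6] [ 0.362 -0.116  0.05 ]
switch_box 0.95 [349.7 261.3] [ 0.357 -0.126  0.   ]
side ['img', 'camera_matrix', 'cam_to_world'] [[0.918, 0.295, -0.264, 0.139], [-0.395, 0.66, -0.639, -1.009], [-0.014, 0.691, 0.723, 1.1], [0.0, 0.0, 0.0, 1.0]] [[462.0, 0.0, 318.8], [0.0, 462.0, 200.8], [0.0, 0.0, 1.0]]
machine 0.65 [351.9 183. ] [ 0.677 -0.006  0.   ]
power_pad 0.59 [310.1 156. ] [0.57  0.105 0.072]
long_top 0.65 [338.  194.7] [ 0.581 -0.095  0.066]
medium_top 0.62 [331.  181.4] [ 0.586 -0.0
[... 259 characters left out ...]
 0.   ]
switch_box 0.85 [356.4 262.2] [ 0.542 -0.309  0.   ]
{'t': 0.8, 'q': array([-1.46595007e+00,  5.26722257e-02,  1.61288297e+00, -3.50889115e-06,
        1.47602211e+00, -1.18999873e-01]), 'dq': array([-0.00023909,  0.0001782 ,  0.0004174 , -0.00021371,  0.00185194,
       -0.0010236 ]), 'effort': array([-7.56560839e-04, -3.93643034e+01, -3.70439315e+01, -3.02857507e-05,
        5.47425097e-04,  1.57783546e-05]), 'tool_pos': array([ 0.13873607, -0.60938935,  0.231331  ]), 'tool_rot': array([-0.23636682,  2.10298978, -2.10302221]), 'contact_force': array([0.50913764, 0.17857522, 0.29795176]), 'wrist_torque': array([ 0.01902254, -0.00912445,  0.00667264]), 'opening': 0.08538311373452354}
```

```bash
python3 - <<'E'
import cv2
for n,(a,b,c,d) in(("top",(210,480,110,300)),("side",(230,430,120,290))):
    i=cv2.imread(f"pics/{n}0.png"); cv2.imwrite(f"pics/{n}0c.png",cv2.resize(i[c:d,a:b],None,fx=2.9,fy=2.9,interpolation=cv2.INTER_CUBIC))
E
```

```text
(no output)
```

View pics/top0.png

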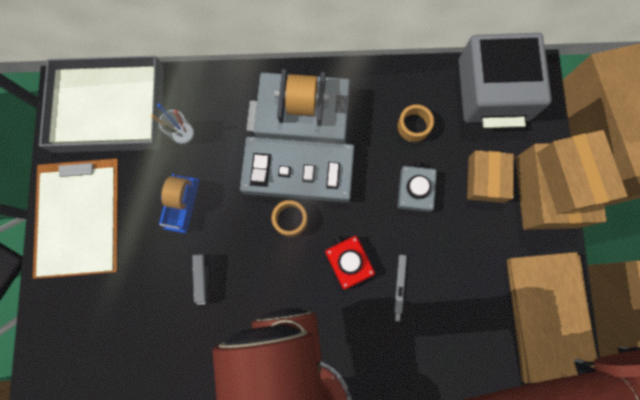

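View pics/side0.png

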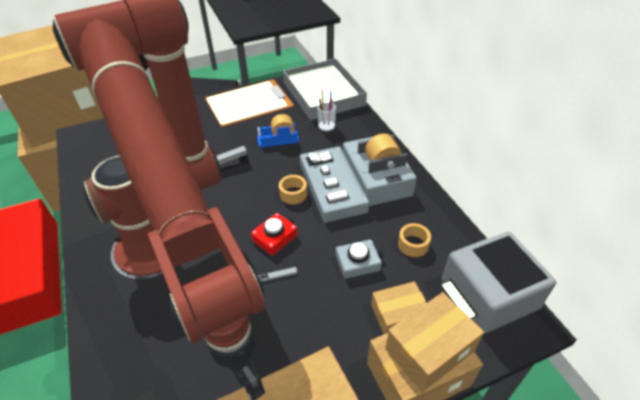

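```bash
ls pics
```

```text
side0.png
side0c.png
top0.png
top0c.png
```

View pics/top0c.png

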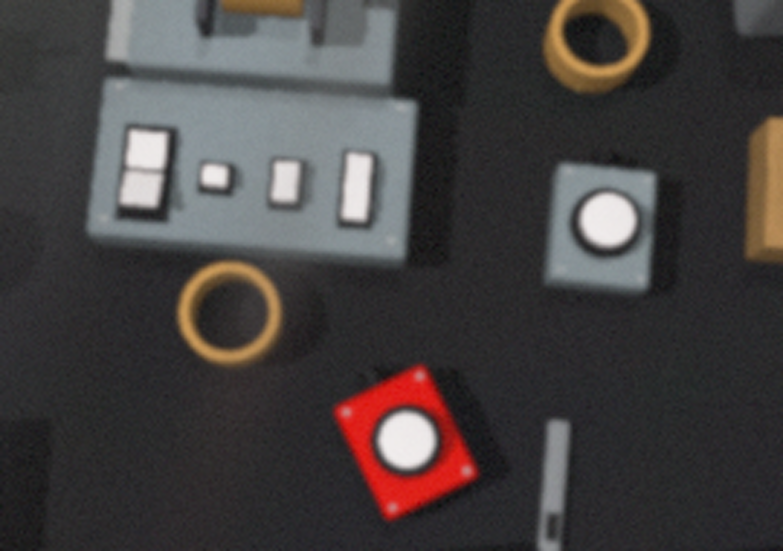

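View pics/side0c.png

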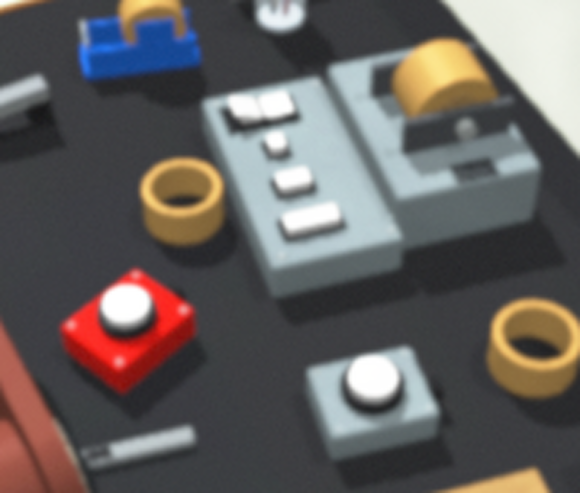

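The rocker is the leftmost control, about (255,170) in the top view. Short, medium and long keys follow, with the long one at (333,174). The grey switch box is on the right at (419,186), and the red look-alike is at (350,262). Next I'll refine these positions from the white blobs in both views.

```bash
python3 - <<'E'
from h import *
from scipy.optimize import least_squares
B={}
ims={}
for n,win in(("top",(240,440,140,215)),("side",(295,385,140,275))):
    im=eyes.get_image(n); ims[n]=im; g=im["img"].astype(int).min(2)
    m=(g>150).astype(np.uint8); a,b,c,d=win
    mm=np.zeros_like(m); mm[c:d,a:b]=m[c:d,a:b]
    k,l,s,ce=cv2.connectedComponentsWithStats(mm)
    print(n)
    for i in range(1,k):
        if s[i,4]>25: print(np.round(ce[i],1),s[i,:5],np.round(atz(im,ce[i],.066),4))
for n in ims:
  for q in("power_pad","long_top","feed_top"):
    for r in regions_of(n,q)[:2]: 
        ys,xs=np.nonzero(r["pixels"]);print(n,q,round(r["score"],2),np.round(r["point"],1),[xs.mean().round(1),ys.mean().round(1),xs.min(),xs.max(),ys.min(),ys.max()])
E
```

```text
top
[259.1 167.6] [251 155  17  26 324] [0.6032 0.1032 0.066 ]
[332.4 174. ] [328 163  10  23 198] [ 0.5798 -0.087   0.066 ]
[283.3 169.9] [279 166   9   8  60] [0.5948 0.0403 0.066 ]
[307.9 172. ] [304 166   9  14 113] [ 0.5872 -0.0236  0.066 ]
[419.1 185.4] [410 177  19  18 269] [ 0.5424 -0.309   0.066 ]
side
[361.8 165.1] [344 140  41  48 573] [ 0.7121 -0.0023  0.066 ]
[333.7 179.4] [ 301  147   67   65 2231] [ 0.598  -0.0268  0.066 ]
[357.1 253.3] [337 240  43  30 658] [ 0.5337 -0.3247  0.066 ]
top power_pad 0.83 [257.  168.1] [np.float64(259.2), np.float64(168.0), np.int64(251), np.int64(267), np.int64(155), np.int64(180)]
top long_top 0.55 [335.9 178.9] [np.float64(332.9), np.float64(174.7), np.int64(328), np.int64(337), np.int64(163), np.int64(186)]
top long_top 0.3 [286.4 167.7] [np.float64(283.8), np.float64(170.4), np.int64(280), np.int64(288), np.int64(167), np.int64(174)]
top feed_top 0.85 [347.6 258.4] [np.float64(349.9), np.float64(261.0), np.int64(341), np.int64(359), np.int64(252), np.int64(270)]
top feed_top 0.66 [420.3 184.6] [np.float64(419.3), np.float64(185.2), np.int64(410), np.int64(428), np.int64(177), np.int64(193)]
side power_pad 0.49 [319.3 158.3] [np.float64(320.0), np.float64(156.3), np.int64(310), np.int64(330), np.int64(152), np.int64(161)]
side long_top 0.59 [317.9 155.7] [np.float64(319.1), np.float64(156.5), np.int64(309), np.int64(329), np.int64(152), np.int64(161)]
side long_top 0.45 [338.  194.5] [np.float64(337.2), np.float64(195.1), np.int64(328), np.int64(346), np.int64(191), np.int64(199)]
side feed_top 0.67 [357.8 251.4] [np.float64(357.6), np.float64(250.1), np.int64(350), np.int64(365), np.int64(243), np.int64(257)]
side feed_top 0.64 [276.2 223.6] [np.float64(272.5), np.float64(224.9), np.int64(265), np.int64(280), np.int64(218), np.int64(232)]
```

```bash
python3 - <<'E'
from h import *
t=eyes.get_image("top");s=eyes.get_image("side")
print(atz(s,(337.4,195.1),.066), atz(s,(320,156.4),.067))
def tri(a,b):
    o,d=ray(t,a);p,e=ray(s,b);A=np.c_[d,-e];k,*_=np.linalg.lstsq(A,p-o,rcond=None);x=o+d*k[0];y=p+e*k[1];return (x+y)/2,np.linalg.norm(x-y)
print(tri((332.6,174.3),(337.2,195.1)),tri((419.2,185.3),(357.6,250.1)))
from scipy.spatial.transform import Rotation as R
print(R.from_rotvec(ctrl.get_obs()["tool_rot"]).as_matrix().round(3))
E
```

```text
[ 0.57901284 -0.09623103  0.066     ] [0.60213948 0.09441006 0.067     ]
(array([ 0.58187499, -0.08759531,  0.05649367]), np.float64(0.0011620576727504556)) (array([ 0.54340819, -0.31042192,  0.05877513]), np.float64(0.0014370548739139728))
[[-0.975  0.     0.222]
 [-0.222 -0.    -0.975]
 [-0.    -1.     0.   ]]
```

Request:
play_rows --moves '[{"x": 1,"y": 1.5,"jaw": 0},{"x": 2,"y": 3.4,"jaw": 0,"turn": -3},{"x": 2,"y": 3.4,"turn": -3,"jaw": 0},{"x": 2,"y": 3.4,"turn": -3,"jaw": 0},{"x": 2,"y": 3.4,"turn": -3,"jaw": 0},{"x": 2,"y": 3.4,"turn": -3,"jaw": 0},{"x": 2,"y": 3.4,"turn": -3,"jaw": 0},{"x": 2,"y": 3.4,"jaw": 0}]'

```text
invalid input
```

Request:
play_rows --moves '[{"x": 2.2,"y": 3.4,"jaw": 0},{"x": 2.2,"y": 3.4,"jaw": 0},{"x": 2.2,"y": 3.4,"jaw": 0},{"x": 2.2,"y": 3.4,"jaw": 0},{"x": 2.2,"y": 3.4,"jaw": 0},{"x": 2.2,"y": 3.4,"jaw": 0},{"x": 2.2,"y": 3.4,"jaw": 0},{"x": 0,"y": 0,"jaw": 0}]'

```text
invalid input
```

Request:
play_rows --moves '[{"x": 1.0,"y": 1.5,"z": 0.0,"turn": 0.0,"jaw": 0.0},{"x": 2.0,"y": 3.4,"z": 0.0,"turn": -3.0,"jaw": 0.0}]'

```text
t: 1.47
tool_pos: [0.1673, -0.5621, 0.2312]
tool_rot: [-0.179, 2.133, -2.136]
contact_force: [0.3, 1.0, 0.4]
opening: 0.0637
```

Request:
play_rows --moves '[{"x": 2,"y": 3.4,"z": 0,"turn": -3,"jaw": 0},{"x": 2,"y": 3.4,"z": 0,"turn": -3,"jaw": 0},{"x": 2,"y": 3.4,"z": 0,"turn": -3,"jaw": 0},{"x": 2,"y": 3.4,"z": 0,"turn": -3,"jaw": 0},{"x": 2,"y": 3.4,"z": 0,"turn": -4,"jaw": 0},{"x": 2,"y": 3.4,"z": 0,"turn": 0,"jaw": 0},{"x": 2,"y": 3.4,"z": 0,"turn": 0,"jaw": 0},{"x": 2,"y": 3.4,"z": 0,"turn": 0,"jaw": 0}]'

```text
t: 2.13
tool_pos: [0.3293, -0.2867, 0.2316]
tool_rot: [-0.118, -2.165, 2.167]
contact_force: [0.4, 0.7, 0.0]
opening: 0.0
```

Request:
play_rows --moves '[{"x": 2.2,"y": 3.4,"z": 0,"turn": 0,"jaw": 0},{"x": 2.2,"y": 3.4,"z": 0,"turn": 0,"jaw": 0},{"x": 2.2,"y": 3.4,"z": 0,"turn": 0,"jaw": 0},{"x": 2.2,"y": 3.4,"z": 0,"turn": 0,"jaw": 0},{"x": 2.2,"y": 3.4,"z": 0,"turn": 0,"jaw": 0},{"x": 2.2,"y": 3.4,"z": 0,"turn": 0,"jaw": 0},{"x": 2.2,"y": 3.4,"z": 0,"turn": 0,"jaw": 0},{"x": 0,"y": 0,"z": 0,"turn": 0,"jaw": 0}]'

```text
t: 2.8
tool_pos: [0.4849, -0.045, 0.2315]
tool_rot: [-0.11, -2.173, 2.168]
contact_force: [-0.4, 0.4, 0.4]
opening: 0.0001
```

Request:
play_rows --moves '[{"x": 2,"y": 3.2,"z": -1.5,"turn": 0,"jaw": 0},{"x": 2,"y": 3.2,"z": -1.5,"turn": 0,"jaw": 0},{"x": 2,"y": 3.2,"z": -1.5,"turn": 0,"jaw": 0},{"x": 2,"y": 3.2,"z": -1.5,"turn": 0,"jaw": 0},{"x": 1.1,"y": 1.7,"z": -1.5,"turn": 0,"jaw": 0},{"x": 0,"y": 0,"z": -3,"turn": 0,"jaw": 0},{"x": 0,"y": 0,"z": -2,"turn": 0,"jaw": 0},{"x": 0,"y": 0,"z": 0,"turn": 0,"jaw": 0}]'

```text
t: 3.47
tool_pos: [0.5701, 0.0947, 0.1006]
tool_rot: [-0.105, -2.161, 2.163]
contact_force: [-1.2, -0.5, -0.4]
opening: -0.0002
```

```bash
cat > look.py <<'E'
from h import *
import sys
k=sys.argv[1]
w=[]
for n,(a,b,c,d) in(("top",(220,440,120,240)),("side",(280,420,130,290))):
    im=eyes.get_image(n); i=im["img"][:,:,::-1].copy()
    print(n,"tcp px",proj(im,ctrl.get_obs()["tool_pos"]).round(1))
    cv2.imwrite(f"pics/{n}{k}.png",cv2.resize(i[c:d,a:b],None,fx=3.5,fy=3.5,interpolation=cv2.INTER_CUBIC))
print(ctrl.get_obs()["tool_pos"])
E
python3 look.py 1
```

```text
top tcp px [260.2 175.8]
side tcp px [311.9 149.9]
[0.5731762  0.09436121 0.10581088]
```

View pics/top1.png

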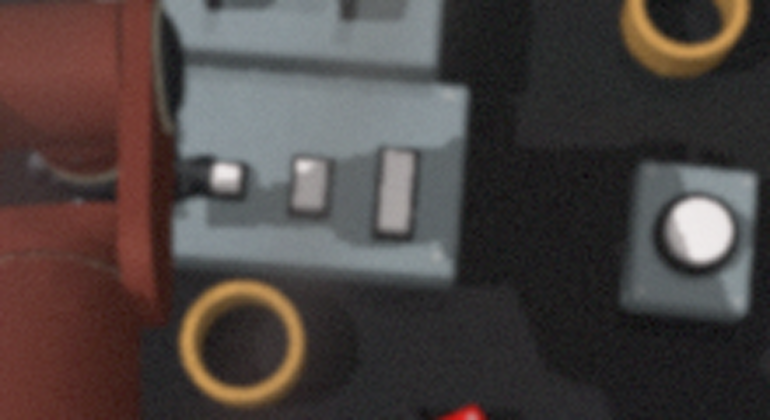

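View pics/side1.png

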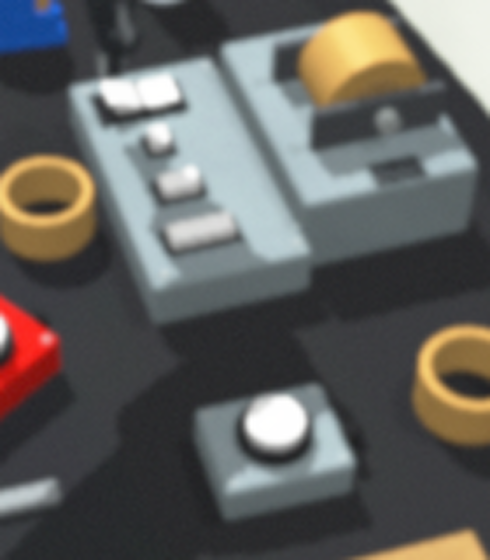

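```bash
cat > zoom.py <<'E'
from h import *
import sys
n,a,b,c,d,f,out=sys.argv[1],*map(int,sys.argv[2:7]),sys.argv[7]
im=eyes.get_image(n); i=im["img"][:,:,::-1]
o=ctrl.get_obs()
print("tcp px",proj(im,o["tool_pos"]).round(1),o["tool_pos"].round(4),"rot",o["tool_rot"].round(3),"F",o["contact_force"].round(1))
i=cv2.resize(i[c:d,a:b],None,fx=f,fy=f,interpolation=cv2.INTER_CUBIC)
i=cv2.convertScaleAbs(i,alpha=1.0,beta=30)
for P,col in((o["tool_pos"],(0,0,255)),):
    u=proj(im,P); cv2.circle(i,(int((u[0]-a+.5)*f),int((u[1]-c+.5)*f)),3,col,1)
cv2.imwrite("pics/"+out,i)
E
python3 zoom.py side 290 350 120 180 10 z1.png
```

```text
tcp px [312.2 149.4] [0.5743 0.0943 0.1075] rot [-0.119 -2.166  2.166] F [-0.2  0.4  0.5]
```

View pics/z1.png

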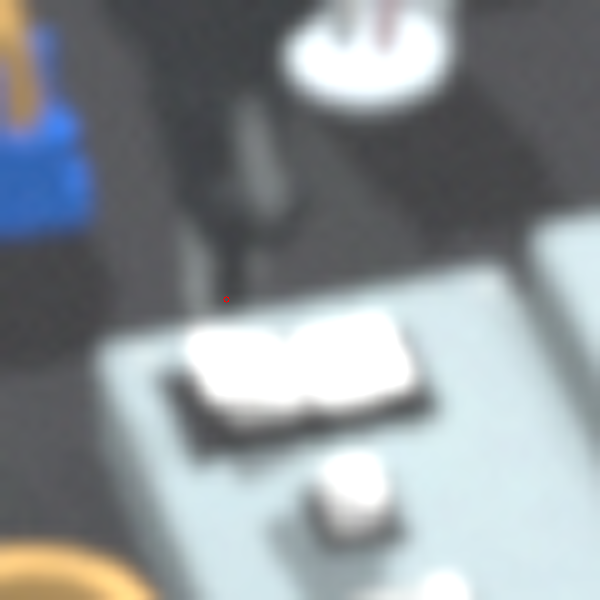

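Request:
play_rows --moves '[{"x": 0.1,"y": 0.7,"z": -1.0,"turn": 0,"jaw": 0},{"x": 0,"y": 0,"z": -1,"turn": 0,"jaw": 0},{"x": 0,"y": 0,"z": 0,"turn": 0,"jaw": 0},{"x": 0,"y": 0,"z": 0,"turn": 0,"jaw": 0},{"x": 0,"y": 0,"z": 0,"turn": 0,"jaw": 0}]'

```text
t: 4.03
tool_pos: [0.5747, 0.1016, 0.0864]
tool_rot: [-0.117, -2.166, 2.166]
contact_force: [-0.6, -0.4, 0.5]
opening: 0.0003
```

```bash
python3 zoom.py side 290 350 120 180 10 z2.png
```

```text
tcp px [311.7 152.9] [0.575  0.1015 0.0867] rot [-0.118 -2.166  2.166] F [ 0.6 -0.1  0.1]
```

View pics/z2.png

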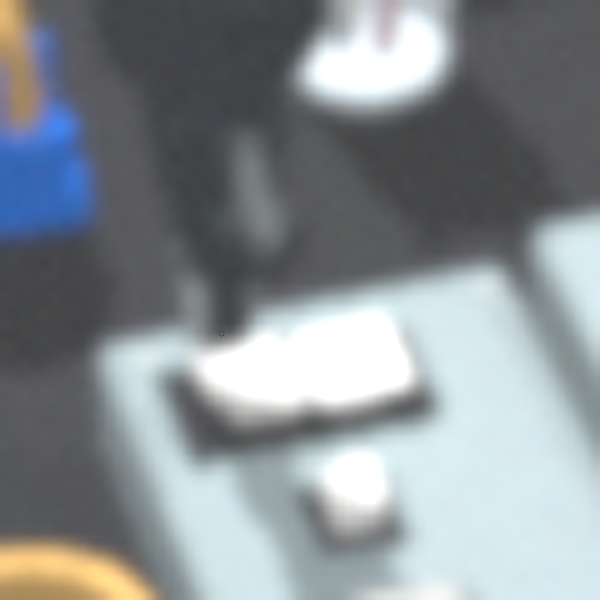

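Request:
play_rows --moves '[{"x": 0,"y": -0.3,"z": -0.6,"turn": 0,"jaw": 0},{"x": 0,"y": 0,"z": -0.4,"turn": 0,"jaw": 0},{"x": 0,"y": 0,"z": -0.3,"turn": 0,"jaw": 0},{"x": 0,"y": 0,"z": 0,"turn": 0,"jaw": 0},{"x": 0,"y": 0,"z": 0,"turn": 0,"jaw": 0}]'

```text
t: 4.5
tool_pos: [0.5745, 0.0986, 0.0729]
tool_rot: [-0.116, -2.166, 2.166]
contact_force: [0.5, 0.9, 0.1]
opening: -0.0
```

Request:
play_rows --moves '[{"x": 0,"y": 0,"z": -0.4,"turn": 0,"jaw": 0},{"x": 0,"y": 0,"z": -0.4,"turn": 0,"jaw": 0},{"x": 0,"y": 0,"z": 0,"turn": 0,"jaw": 0},{"x": 0,"y": 0,"z": 0,"turn": 0,"jaw": 0}]'

```text
t: 4.83
tool_pos: [0.5745, 0.0986, 0.0648]
tool_rot: [-0.116, -2.166, 2.166]
contact_force: [0.4, 0.4, -0.5]
opening: -0.0003
```

Request:
play_rows --moves '[{"x": 0,"y": 0,"z": -0.2,"turn": 0,"jaw": 0},{"x": 0,"y": 0,"z": 0,"turn": 0,"jaw": 0},{"x": 0,"y": 0,"z": -0.1,"turn": 0,"jaw": 0},{"x": 0,"y": 0,"z": 0,"turn": 0,"jaw": 0}]'

```text
t: 5.17
tool_pos: [0.5748, 0.0986, 0.0622]
tool_rot: [-0.117, -2.166, 2.166]
contact_force: [0.3, -0.4, -0.6]
opening: -0.0002
```

```bash
python3 zoom.py side 290 350 120 180 10 z3.png
```

```text
tcp px [312.1 158.9] [0.5747 0.0986 0.0623] rot [-0.117 -2.166  2.166] F [ 0.2 -0.3 -0.2]
```

View pics/z3.png

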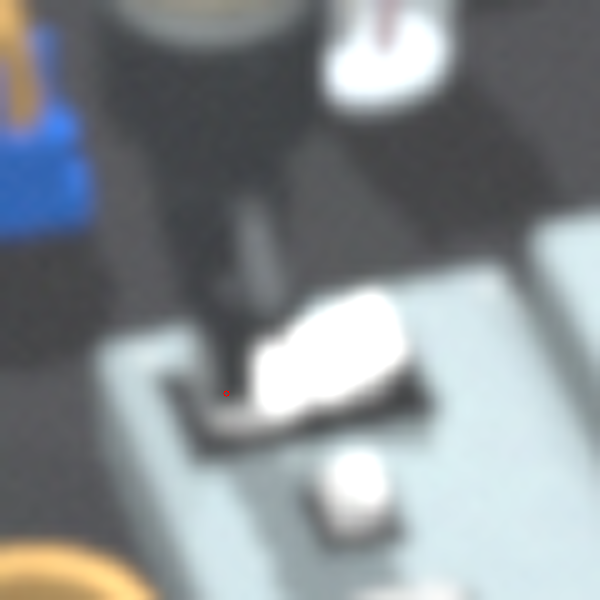

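The rocker is tilting: the far half is now raised. I'll press on until it meets a firm stop.

Request:
play_rows --moves '[{"x": 0,"y": 0,"z": -0.1,"turn": 0,"jaw": 0},{"x": 0,"y": 0,"z": 0,"turn": 0,"jaw": 0},{"x": 0,"y": 0,"z": 0,"turn": 0,"jaw": 0}]'

```text
t: 5.47
tool_pos: [0.5748, 0.0986, 0.062]
tool_rot: [-0.117, -2.166, 2.166]
contact_force: [-2.4, -0.3, 6.2]
opening: -0.0003
```

Request:
play_rows --moves '[{"x": 0,"y": 0,"z": -0.1,"turn": 0,"jaw": 0},{"x": 0,"y": 0,"z": 0,"turn": 0,"jaw": 0},{"x": 0,"y": 0,"z": 0,"turn": 0,"jaw": 0}]'

```text
t: 5.72
tool_pos: [0.5748, 0.0986, 0.0618]
tool_rot: [-0.116, -2.166, 2.166]
contact_force: [-5.3, -0.4, 9.3]
opening: 0.0002
```

It reached a hard stop at z = 62 mm, which matches the specification. Next I lift and move to the long key.

Request:
play_rows --moves '[{"x": 0,"y": 0,"z": 1,"turn": 0,"jaw": 0},{"x": 0,"y": 0,"z": 2.8,"turn": 0,"jaw": 0},{"x": 0.1,"y": -2.5,"z": 0.5,"turn": 0,"jaw": 0},{"x": 0.1,"y": -4,"z": 0,"turn": 0,"jaw": 0},{"x": 0.1,"y": -4,"z": 0,"turn": 0,"jaw": 0},{"x": 0.1,"y": -4,"z": 0,"turn": 0,"jaw": 0},{"x": 0.1,"y": -3,"z": 0,"turn": 0,"jaw": 0},{"x": 0.1,"y": -1.5,"z": 0,"turn": 0,"jaw": 0}]'

```text
t: 6.38
tool_pos: [0.5808, -0.0948, 0.1036]
tool_rot: [-0.121, -2.164, 2.166]
contact_force: [-0.5, -0.2, 0.2]
opening: 0.0003
```

Request:
play_rows --moves '[{"x": 0,"y": 0,"z": -1,"turn": 0,"jaw": 0},{"x": 0,"y": 0,"z": -1,"turn": 0,"jaw": 0},{"x": 0,"y": 0,"z": 0,"turn": 0,"jaw": 0},{"x": 0,"y": 0,"z": 0,"turn": 0,"jaw": 0},{"x": 0,"y": 0,"z": 0,"turn": 0,"jaw": 0}]'

```text
t: 6.8
tool_pos: [0.5804, -0.0899, 0.0827]
tool_rot: [-0.114, -2.167, 2.166]
contact_force: [-0.8, -0.1, 0.4]
opening: 0.0004
```

```bash
python3 zoom.py side 300 370 130 210 7 z4.png; python3 zoom.py top 230 360 130 215 6 z5.png
```

```text
tcp px [337.2 189.8] [ 0.5808 -0.0901  0.0832] rot [-0.115 -2.167  2.167] F [-0.6 -0.2 -0.6]
tcp px [333.7 171.8] [ 0.581  -0.0904  0.0835] rot [-0.116 -2.167  2.167] F [0.2 0.6 0.3]
```

View pics/z4.png

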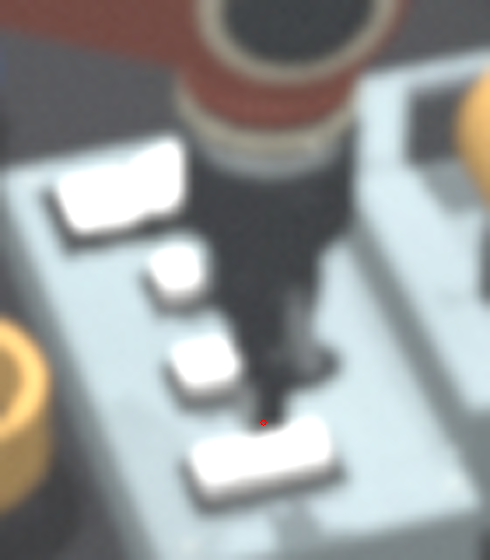

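View pics/z5.png

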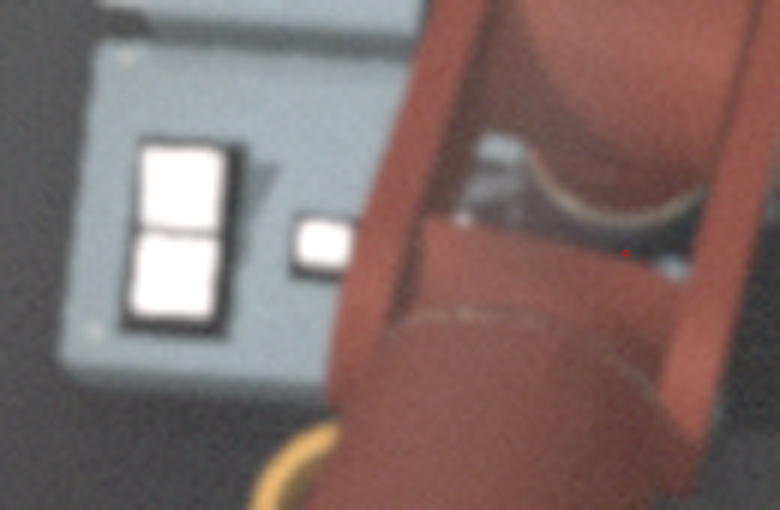

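The side view shows the rocker switched over and the fingertip at (337,190), right above the long key. I'll press it down.

Request:
play_rows --moves '[{"x": 0,"y": -0.2,"z": -0.8,"turn": 0,"jaw": 0},{"x": 0,"y": 0,"z": -0.5,"turn": 0,"jaw": 0},{"x": 0,"y": 0,"z": 0,"turn": 0,"jaw": 0},{"x": 0,"y": 0,"z": -0.4,"turn": 0,"jaw": 0},{"x": 0,"y": 0,"z": -0.3,"turn": 0,"jaw": 0},{"x": 0,"y": 0,"z": 0,"turn": 0,"jaw": 0},{"x": 0,"y": 0,"z": 0,"turn": 0,"jaw": 0}]'

```text
t: 7.48
tool_pos: [0.5806, -0.0934, 0.0631]
tool_rot: [-0.117, -2.166, 2.166]
contact_force: [-0.1, 0.6, -0.6]
opening: -0.0001
```

Request:
play_rows --moves '[{"x": 0,"y": 0,"z": -0.3,"turn": 0,"jaw": 0},{"x": 0,"y": 0,"z": -0.1,"turn": 0,"jaw": 0},{"x": 0,"y": 0,"z": 0,"turn": 0,"jaw": 0},{"x": 0,"y": 0,"z": 0,"turn": 0,"jaw": 0}]'

```text
t: 7.82
tool_pos: [0.581, -0.0935, 0.0594]
tool_rot: [-0.118, -2.166, 2.166]
contact_force: [0.4, -0.1, 1.1]
opening: -0.0
```

Request:
play_rows --moves '[{"x": 0,"y": 0,"z": -0.1,"turn": 0,"jaw": 0},{"x": 0,"y": 0,"z": -0.1,"turn": 0,"jaw": 0},{"x": 0,"y": 0,"z": 0,"turn": 0,"jaw": 0},{"x": 0,"y": 0,"z": 0,"turn": 0,"jaw": 0}]'

```text
t: 8.15
tool_pos: [0.581, -0.0935, 0.058]
tool_rot: [-0.117, -2.166, 2.166]
contact_force: [-1.0, 0.2, 4.7]
opening: -0.0001
```

Request:
play_rows --moves '[{"x": 0,"y": 0,"z": -0.1,"turn": 0,"jaw": 0},{"x": 0,"y": 0,"z": 0,"turn": 0,"jaw": 0},{"x": 0,"y": 0,"z": 0,"turn": 0,"jaw": 0}]'

```text
t: 8.4
tool_pos: [0.581, -0.0936, 0.058]
tool_rot: [-0.117, -2.166, 2.166]
contact_force: [-3.5, 1.1, 9.4]
opening: -0.0001
```

Hard stop at 58 mm, as specified. Next is the switch box button.

Request:
play_rows --moves '[{"x": 0,"y": 0,"z": 1,"turn": 0,"jaw": 0},{"x": 0,"y": 0,"z": 3.0,"turn": 0,"jaw": 0},{"x": -0.6,"y": -3.5,"z": 0.8,"turn": 0,"jaw": 0},{"x": -0.7,"y": -4,"z": 0,"turn": 0,"jaw": 0},{"x": -0.7,"y": -4,"z": 0,"turn": 0,"jaw": 0},{"x": -0.7,"y": -4,"z": 0,"turn": 0,"jaw": 0},{"x": -0.7,"y": -4,"z": 0,"turn": 0,"jaw": 0},{"x": -0.3,"y": -2.3,"z": 0,"turn": 0,"jaw": 0}]'

```text
t: 9.07
tool_pos: [0.5424, -0.315, 0.1044]
tool_rot: [-0.119, -2.163, 2.166]
contact_force: [1.1, 0.0, -0.3]
opening: 0.0001
```

Request:
play_rows --moves '[{"x": 0,"y": 0,"z": -1,"turn": 0,"jaw": 0},{"x": 0,"y": 0,"z": -1,"turn": 0,"jaw": 0},{"x": 0,"y": 0,"z": 0,"turn": 0,"jaw": 0},{"x": 0,"y": 0,"z": 0,"turn": 0,"jaw": 0},{"x": 0,"y": 0,"z": 0,"turn": 0,"jaw": 0}]'

```text
t: 9.48
tool_pos: [0.5438, -0.3099, 0.0838]
tool_rot: [-0.114, -2.167, 2.166]
contact_force: [0.1, -0.7, 0.1]
opening: -0.0003
```

```bash
python3 zoom.py side 300 400 140 285 4 z6.png; python3 zoom.py top 230 440 130 215 3 z7.png
```

```text
tcp px [358.4 244.2] [ 0.5441 -0.3102  0.0843] rot [-0.115 -2.167  2.167] F [ 0.1  0.1 -0.2]
tcp px [421.1 183. ] [ 0.5443 -0.3104  0.0847] rot [-0.116 -2.167  2.167] F [ 0.5 -0.6  0.3]
```

View pics/z6.png

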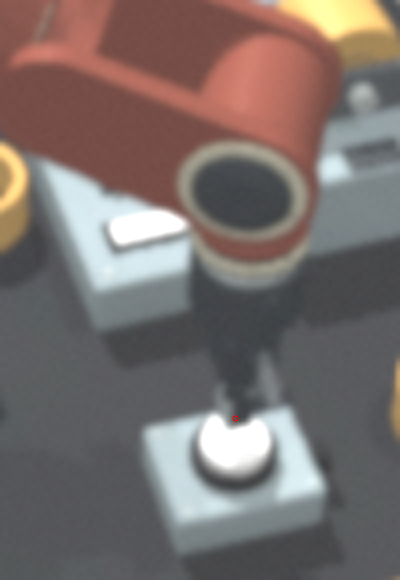

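View pics/z7.png

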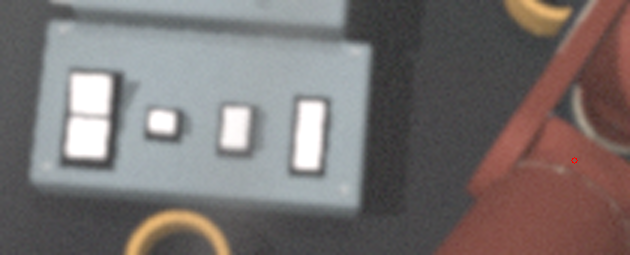

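The long key is down in both views, and the tip is centred over the button. I'll press it gradually.

Request:
play_rows --moves '[{"x": -0.1,"y": -0.1,"z": -1.0,"turn": 0,"jaw": 0},{"x": 0,"y": 0,"z": -0.5,"turn": 0,"jaw": 0},{"x": 0,"y": 0,"z": -0.3,"turn": 0,"jaw": 0},{"x": 0,"y": 0,"z": 0,"turn": 0,"jaw": 0},{"x": 0,"y": 0,"z": -0.2,"turn": 0,"jaw": 0},{"x": 0,"y": 0,"z": 0,"turn": 0,"jaw": 0},{"x": 0,"y": 0,"z": 0,"turn": 0,"jaw": 0}]'

```text
t: 10.17
tool_pos: [0.5427, -0.3124, 0.0645]
tool_rot: [-0.117, -2.166, 2.166]
contact_force: [-0.5, 0.6, 2.3]
opening: -0.0002
```

Request:
play_rows --moves '[{"x": 0,"y": 0,"z": -0.2,"turn": 0,"jaw": 0},{"x": 0,"y": 0,"z": -0.2,"turn": 0,"jaw": 0},{"x": 0,"y": 0,"z": 0,"turn": 0,"jaw": 0},{"x": 0,"y": 0,"z": 0,"turn": 0,"jaw": 0}]'

```text
t: 10.5
tool_pos: [0.543, -0.3126, 0.0607]
tool_rot: [-0.118, -2.166, 2.167]
contact_force: [-1.0, 0.7, 3.5]
opening: 0.0004
```

Request:
play_rows --moves '[{"x": 0,"y": 0,"z": -0.2,"turn": 0,"jaw": 0},{"x": 0,"y": 0,"z": 0,"turn": 0,"jaw": 0},{"x": 0,"y": 0,"z": 0,"turn": 0,"jaw": 0}]'

```text
t: 10.75
tool_pos: [0.543, -0.3126, 0.0586]
tool_rot: [-0.118, -2.166, 2.167]
contact_force: [-0.1, 0.2, 4.4]
opening: 0.0006
```

Request:
play_rows --moves '[{"x": 0,"y": 0,"z": -0.1,"turn": 0,"jaw": 0},{"x": 0,"y": 0,"z": 0,"turn": 0,"jaw": 0},{"x": 0,"y": 0,"z": 0,"turn": 0,"jaw": 0}]'

```text
t: 11.0
tool_pos: [0.543, -0.3127, 0.058]
tool_rot: [-0.118, -2.166, 2.167]
contact_force: [0.0, 1.4, 5.6]
opening: 0.0
```

Request:
play_rows --moves '[{"x": 0,"y": 0,"z": -0.1,"turn": 0,"jaw": 0},{"x": 0,"y": 0,"z": 0,"turn": 0,"jaw": 0},{"x": 0,"y": 0,"z": 0,"turn": 0,"jaw": 0}]'

```text
t: 11.25
tool_pos: [0.5431, -0.3127, 0.0579]
tool_rot: [-0.117, -2.166, 2.167]
contact_force: [-2.4, 1.6, 9.8]
opening: 0.0001
```

It hit a hard stop at about 58 mm with 9.8 N. I'll release straight up and move clear.

Request:
play_rows --moves '[{"x": 0,"y": 0,"z": 0.5,"turn": 0,"jaw": 0},{"x": 0,"y": 0,"z": 1,"turn": 0,"jaw": 0},{"x": 0,"y": 0,"z": 3,"turn": 0,"jaw": 0},{"x": 0,"y": 0,"z": 4,"turn": 0,"jaw": 0},{"x": 0,"y": 0,"z": 4,"turn": 0,"jaw": 0},{"x": -3,"y": -2,"z": 2,"turn": 0,"jaw": 0},{"x": -3,"y": -2.5,"z": 0,"turn": 0,"jaw": 0},{"x": -3,"y": -2.5,"z": 0,"turn": 0,"jaw": 0}]'

```text
t: 11.92
tool_pos: [0.4525, -0.3832, 0.204]
tool_rot: [-0.117, -2.165, 2.172]
contact_force: [-0.4, -0.5, -0.4]
opening: 0.0001
```

Request:
play_rows --moves '[{"x": -3,"y": -2.5,"z": 0,"turn": 0,"jaw": 0},{"x": -3,"y": -2.5,"z": 0,"turn": 0,"jaw": 0},{"x": -3,"y": -2.5,"z": 0,"turn": 0,"jaw": 0},{"x": -3,"y": -2.5,"z": 0,"turn": 0,"jaw": 0},{"x": -2,"y": -1.5,"z": 0,"turn": 0,"jaw": 0},{"x": 0,"y": 0,"z": 0,"turn": 0,"jaw": 0},{"x": 0,"y": 0,"z": 0,"turn": 0,"jaw": 0}]'

```text
t: 12.5
tool_pos: [0.3114, -0.4976, 0.2007]
tool_rot: [-0.119, -2.166, 2.163]
contact_force: [-0.3, 0.6, -0.7]
opening: 0.0002
```

```bash
python3 zoom.py side 260 420 110 290 3 z8.png; python3 zoom.py top 210 450 110 300 3 z9.png
```

```text
tcp px [305.2 305.7] [ 0.3124 -0.497   0.2007] rot [-0.118 -2.167  2.164] F [-0.1  0.1  0. ]
tcp px [524.1 271.8] [ 0.313  -0.4967  0.2008] rot [-0.116 -2.167  2.165] F [ 0.7 -0.5 -0.1]
```

View pics/z8.png

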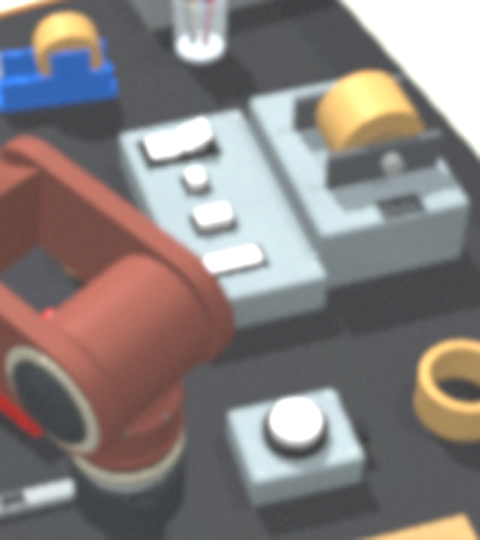

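View pics/z9.png

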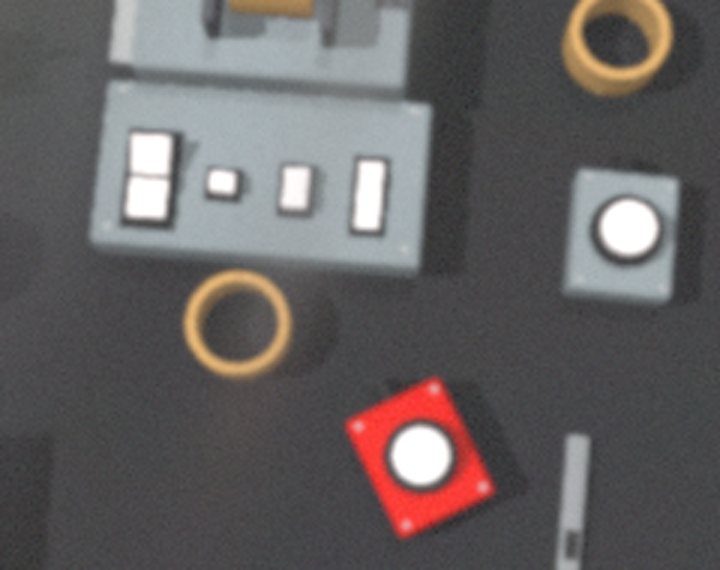

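The rocker is on, with its far half raised at about (325,153) in the side view. The long key is down, the short and medium keys are up, and the button has come back up. The box and bystanders look unmoved.

```bash
python3 - <<'E'
from h import *
im=eyes.get_image("top");a=cv2.imread("pics/top0.png").astype(int);b=im["img"][:,:,::-1].astype(int)
d=cv2.GaussianBlur(np.abs(a-b).max(2).astype(np.float32),(0,0),1.5)
for n,(x,X,y,Y) in dict(box=(392,442,162,215),disp=(155,205,170,235),roll=(265,315,195,240),spare=(392,440,100,145),pot=(150,198,100,145),red=(320,380,230,292),stap=(188,212,248,308),carton=(465,517,145,205)).items(): print(n,d[y:Y,x:X].max().round(1))
print(finish_job())
E
```

```text
box 6.8
disp 5.2
roll 5.9
spare 7.5
pot 4.1
red 8.4
stap 5.4
carton 6.6
the job is handed in; nothing more can be done
None
```

The tape machine was worked in the order asked and the job is handed in. I finished at about 12.7 s on the robot's clock, against the 45 s limit.

| Step | Pressed down to | Force at the stop | State after release |
|---|---|---|---|
| Rocker (robot-side half) | hard stop, 61.8 mm above the table (62 mm given) | about 9 N | on, far half raised |
| Longest key | hard stop, 58.0 mm (58 mm given) | about 9 N | stays down |
| Round button on the grey switch box | hard stop, about 58 mm | about 10 N | sprung back up |

- **Last pictures:** the two shorter keys are still up. Comparing the top view before and after showed only noise-level differences at the switch box and six of the seven other objects I compared (dispenser, both tape rolls, pen pot, stapler, carton). The red look-alike box came out slightly higher, but still as noise. I did not compare the cutter this way, but it looks in place in the final picture. The arm ended clear of everything.
- **What disagreed:** the two cameras differed by up to 9 mm in y on the rocker and the long key. I aimed between them and checked in the side view with the fingers just above each control.
- **Refused moves:** my first two move calls were refused as invalid input. The likely cause is that I left out some of the row values, and nothing moved.

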